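# Stand a unit injector in its holding fixture and try its follower

### The arm

A 7-joint arm with a two-finger parallel gripper is mounted at the origin on the work surface. World frame = base frame: x ahead of the robot, y to its left, z up, the work surface at z = 0. Lengths are in m, angles in rad, forces in N, time in s.
With the tool pointing down it reaches from about 0.4 to 0.875 m from the base axis. Payload 19.3 kg.
Tool frame: the origin (TCP) lies at the very end of the fingers, on their centre line; the grasp point (between the pads) lies 19 mm behind it; z points along the fingers, y is the line along which they close (so a half turn about z gives the same grasp; the last joint's range is limited). The gripper opens to 85 mm and grips with 20 to 120 N. Pads are 22 mm wide; open, the fingers measure 114 mm over their backs; the gripper's body (76 mm by 85 mm) begins 54 mm behind the grasp point. The pads swing forward as they close: fully open they stand 13 mm farther back than shut.
Start: joints at [-1.406, 0.521, -0.036, 1.599, 0.021, 1.021, -0.113], TCP at [0.145, 0.608, 0.231] pointing down, gripper open.
Joint ranges: [-2.91, 2.91], [-0.3, 2.13], [-1.5, 1.42], [0.17, 2.43], [-1.26, 4.41], [0.16, 1.93], [-2.52, 2.52]. Speed limits (rad/s): [1.89, 1.89, 2.39, 2.39, 3.01, 3.01, 3.01].

### API

Orientations are given as [roll, pitch, yaw] about the fixed x, y, z axes, in that order (R = Rz(yaw) Ry(pitch) Rx(roll)).
In Python, from workcell import monitor, optics, workorder gives the robot as it stands.
- The arm moves only by the tool apply_moves, never from a script. Its arguments are lists of equal length, an entry for each row: "linear": the shift along the tool's x, y, z each as a share of 0.1 m, from -1 to 1, a list of three; "delta_rot": the turn, a rotation vector about the tool's x, y, z each as a share of 120 degrees, from -1 to 1, a list of three. A call has exactly 5 rows; each row is the pose to reach, as a shift and turn from the pose commanded when the call began, along the tool's axes at that moment; what a row does not reach only later rows make up. A row lasts 1/12 s, in which the tool goes at most 41.7 mm and 7.16 degrees, less where a joint would pass 70% of its speed; a pose out of reach is approached as far as the arm can. A call with a number of a shift or a turn outside -1 to 1 is refused whole. A call with a gripper value outside its range is refused whole. "gripper" is the opening, from -1 (shut) to 1 (fully open), set as the call begins (left out, the last holds). The fingers move at their own pace and stop on an object; "force" is the grip in N (left out, the last holds). Time passes only in rows, so rows that repeat a pose let the fingers close, or fill a call up. It gives the time, the measured TCP pose, the force, the opening and the grip force at its end, in the units of the state.
- monitor.observe(): the state, without advancing time (a new reading comes with each control period).
- optics.grab_frame(name): name is "side" or "top" or "wrist"; returns (picture, depth): 420x560x3 uint8, red, green, blue; 420x560 float32, m along the optical axis (not along the pixel's ray), 0 where there is no reading.
- optics.camera_info(name): a dict with "fx", "fy", "cx", "cy" (pixels), "rvec" (rotation vector, rad) and "tvec" (3), from world to camera coordinates, as OpenCV has them; the wrist camera has in their place "T_tool_cam" (4x4, takes a point from camera to tool coordinates, whose origin is the TCP and whose axes are the flange's). Camera axes: x right, y down, z forward; pixel columns grow to the right and rows downward; lengths in m; the calibration is good to about 2 mm. The wrist camera is an equidistant fisheye: a pixel r from the principal point sees the ray r / f radians off the axis. A picture is of the moment at which its call begins: read the wrist's pose just before it. camera_info takes no time and is no camera call.
- workorder.job_done(): hands the job in; it is judged then, once.
The state is a dict: "clock": time; "qpos": joint angles; "qd": joint speeds; "joint_efforts": joint torques, N m; "position": TCP position; "tool_rot": TCP orientation; "force": force on the tool from outside, world axes, zero at the start; "moment": the same for the moment, N m; "grip_width": finger opening in m; "finger_force": force on a finger pad.
Only numpy, scipy, OpenCV 4.12 (cv2) and the standard library are available. Lean on these libraries where they do the work, as an engineer would, in place of code of your own. Each camera call takes 0.05 s, during which the arm holds its last target. There are 200 camera calls.

### The job

Take the unit injector off its sloping cradle and stand it upright, nozzle down, in the bore of the holding fixture, its square body between the two jaws and fully home on the fixture; lower it in, do not drop it or force it. Let go, then push the spring follower on its top right down to its stop, without leaning hard on it, and let it spring back up, leaving the injector standing home in the fixture. Do not disturb the spanner, the socket or the dish.

Things in the scene. Friction and masses are not known exactly. Their poses are not given: they have to be found in the camera images.
- injector: Unit injector, a loose steel engine part 144 mm long, 0.5 to 0.85 kg, centre of mass about 21 mm up its axis. Origin: centre of the square body's lower shoulder; z axis along the injector towards the follower end. At the start it lies in the cradle, z axis 45 degrees above level, follower end up, +x face down on the rail, y axis level. All four ways round fit the fixture.
- injector_block (a point): Centre of the injector's body, a square steel block 40 x 40 mm (faces square to the injector's x and y), 48 mm long from its shoulder (the origin) up. In the cradle the two faces square to y are free for fingers over the whole block. Two small brass fuel caps (4.2 mm radius, at x = +-15.5 mm) stand 11 mm above the block's top.
- nozzle_tip (a point): Lower end of the injector, 58 mm below its origin along its axis. Below the shoulder comes a round nozzle nut of 26 mm diameter, 42 mm long, its end chamfered 2.5 mm, then the nozzle, 9 mm in diameter and 16 mm long.
- follower (a joint): The follower's travel, m: 0 up (at rest), 0.012 hard down on its stop. A coil spring pushes it back: about 9 N to start it, 17 N just before the stop.
- follower_top (a point): Centre of the flat top of the follower's round steel head (26 mm diameter, 8 mm thick), 86 mm along the injector's z axis from its origin when the follower is up.
- cradle: Fixed sloping cradle over a steel drip tray 190 x 110 mm with a 12 mm rim; origin at the centre of the tray's underside, x axis level, pointing uphill. A black rail 24 mm wide and 70 mm long, rising at 45 degrees, bears the injector's +x face. The injector lifts straight up out of it.
- cradle_rest (a point): Where the injector's origin lies in the cradle: 10 mm downhill of the tray's centre, 70 mm above the bench. Just below, a blue forked plate 6 mm thick and 50 mm wide, square to the rail, bears the injector's shoulder; the nozzle nut lies in its 29 mm slot, open on the upper side.
- fixture_seat (a point): Centre of the bore's mouth on the flat top of the holding fixture's pedestal, 72 mm above the bench, where the injector's shoulder (its origin) comes to rest. The point's z axis points up, its x axis (fixed to the fixture) runs from jaw to jaw. The bore is 28 mm in diameter with a 2 mm chamfer, 60 mm deep.
- fixture: Fixed holding fixture: grey base plate 130 x 110 x 12 mm bolted to the bench, on it a dark steel pedestal 78 x 78 mm, up to 72 mm high, with an upright bore. Origin under the centre of the base plate.
- jaw_gap (a point): Middle of the gap between the fixture's two steel jaws, level with their tops, 15 mm above the pedestal. The jaws stand on the fixture's +x and -x sides, each 30 mm wide (along y) and 12 mm thick; the gap for the injector's square body is 42 mm, flaring wider over the top 6 mm. The other two sides (+-y) are open.
- spanner: Combination spanner 180 mm long lying on the bench, a bystander.
- socket: Deep steel socket, 30 mm diameter, 64 mm tall, standing on the bench, a bystander; origin at its foot.
- dish: Round steel dish, 100 mm across and 24 mm high, a bystander; origin under its centre.
Things that resemble listed ones, but are neither listed nor needed, are in the scene too. There is more than one size of the injector; the job needs the middle-sized.

How it is judged:
By the outcome, as a careful person would: the job done as asked, in the order asked, and still so for the second after the job is handed in, with the robot touching nothing.
It also fails if it takes over 51 s, if anything falls off the work surface, if the arm or the gripper's body presses on something with over 40 N, if the wrist force passes 120 N, or if a joint passes its speed limit or range.

## Working session

There is one attempt and no reset: what is moved stays moved. The work goes in short steps, Python scripts to look and compute and a tool call to move; the robot and the scene stay as the last step left them, time stands still between calls to the robot, and variables do not carry over. Pictures are saved under pics/ and viewed, at most 10 in all, crops included, and the job is handed in when it is done.

Besides the shell and the picture viewer there is one more tool, called after "Call:" in YAML: its name, and indented under it one key for each argument. apply_moves: Moves the arm, as the interface text tells. Its arguments: {"type":"object","properties":{"linear":{"type":"array"},"delta_rot":{"type":"array"},"gripper":{"type":"number"},"force":{"type":"number"}},"required":["linear","delta_rot"]}

```bash
mkdir -p pics; ls; python3 - <<'E'
from workcell import monitor, optics
import cv2,numpy as np
s=monitor.observe();print(s)
for n in("side","top"):
    p,d=optics.grab_frame(n);cv2.imwrite(f"pics/{n}0.png",p[:,:,::-1]);np.savez(f"{n}0.npz",p=p,d=d)
    print(n,optics.camera_info(n),(d>0).mean())
print(optics.camera_info("wrist"))
E
```

```text
pics
{'clock': 0.0, 'qpos': array([-1.4061732 ,  0.52200461, -0.03633018,  1.59995104,  0.02117918,
        1.02111109, -0.11279673]), 'qd': array([ 0.00055233,  0.00039142, -0.00010279,  0.0011624 , -0.00067676,
        0.00023918, -0.00117498]), 'joint_efforts': array([-6.54976047e-04, -9.27137232e+01,  1.97994947e+00, -3.69919717e+01,
        1.78423023e-02,  8.32790975e-03,  2.52925616e-05]), 'position': array([0.14537325, 0.60753621, 0.23075196]), 'tool_rot': array([-3.14050416e+00,  5.78059476e-05,  2.90675334e+00]), 'force': array([ 0.02674534, -0.18797647, -0.51011842]), 'moment': array([-0.03916943,  0.04518818,  0.01640985]), 'finger_force': 0.0, 'grip_width': 0.08544537890913681}
side {'fx': 461.20442887230314, 'fy': 461.20442887230314, 'cx': 283.0504836537869, 'cy': 208.837202524291, 'rvec': array([ 1.99007808, -0.70024764,  0.42870181]), 'tvec': array([-0.34296045,  0.27537826,  0.79672964])} 0.9953613945578231
top {'fx': 478.1093602431321, 'fy': 478.1093602431321, 'cx': 278.79539187247696, 'cy': 205.27055009216042, 'rvec': array([ 2.12506821, -2.16653258,  0.11556449]), 'tvec': array([0.09092092, 0.50969056, 1.10753708])} 0.9960204081632653
{'fx': 325.19226210127806, 'fy': 325.19226210127806, 'cx': 277.8642515500578, 'cy': 210.98303487787723, 'T_tool_cam': array([[ 1.11725582e-04, -9.59341667e-01, -2.82247325e-01,
         7.13310095e-02],
       [ 9.99999656e-01,  3.39194573e-04, -7.57059234e-04,
        -1.32087753e-04],
       [ 8.22015229e-04, -2.82247143e-01,  9.59341375e-01,
        -1.42723675e-01],
       [ 0.00000000e+00,  0.00000000e+00,  0.00000000e+00,
         1.00000000e+00]])}
```

View pics/side0.png

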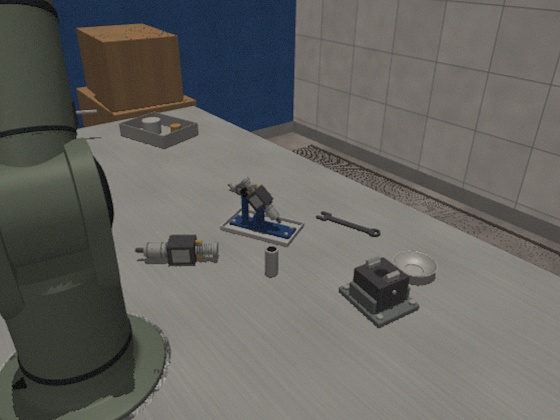

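View pics/top0.png

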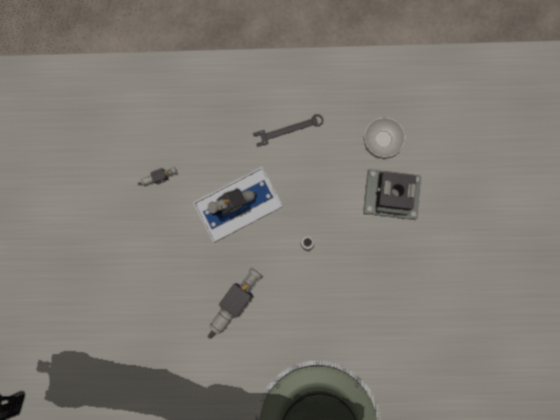

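The top view shows the cradle tray with the injector at about (238,205) and the fixture at (393,195). The other injectors, small at (158,177) and large at (235,300), are decoys. The spanner is at (290,130), the dish at (384,138) and the socket at (308,242). In the side view the cradle is at (262,215) and the fixture at (380,285).

```bash
cat > h.py <<'E'
import numpy as np,cv2
from workcell import monitor,optics
from scipy.spatial.transform import Rotation as R
def cam(n):
    c=optics.camera_info(n);return c,cv2.Rodrigues(c["rvec"])[0],c["tvec"]
def cloud(n,d):
    c,Rm,t=cam(n);v,u=np.mgrid[:d.shape[0],:d.shape[1]]
    P=np.stack([(u-c["cx"])/c["fx"]*d,(v-c["cy"])/c["fy"]*d,d],-1)
    return (P-t)@Rm
def ray(n,uv,z):
    c,Rm,t=cam(n);uv=np.atleast_2d(uv).astype(float)
    D=np.c_[(uv[:,0]-c["cx"])/c["fx"],(uv[:,1]-c["cy"])/c["fy"],np.ones(len(uv))]@Rm
    o=-t@Rm;return o+D*((z-o[2])/D[:,2])[:,None]
E
python3 - <<'E'
from h import *
for n in("top","side"):
    z=np.load(n+"0.npz");p,d=z["p"],z["d"];W=cloud(n,d);hsv=cv2.cvtColor(p,cv2.COLOR_RGB2HSV)
    def rect(m,name):
        m=m&(d>0); P=W[m]
        if len(P)<8: print(name,len(P));return
        (c,s,a)=cv2.minAreaRect((P[:,:2]*1000).astype(np.float32));print(n,name,len(P),"med",P.mean(0).round(4),"rect",np.round(c,1),np.round(s,1),round(a,1),'z',np.percentile(P[:,2],[5,50,95]).round(4))
    if n=="top":
        v,u=np.mgrid[:420,:560]
        print("bench z",np.median(W[150:160,300:340,2]),np.median(W[250:300,400:500,2]),np.median(W[100:150,50:100,2]))
        A=(u>185)&(u<290)&(v>160)&(v<248);F=(u>355)&(u<430)&(v>160)&(v<228)
        rect(A&(W[...,2]>.005),"tray all");rect(A&(W[...,2]>.003)&(W[...,2]<.02),"tray")
        rect(F&(W[...,2]>.006)&(W[...,2]<.02),"plate");rect(F&(W[...,2]>.064)&(W[...,2]<.078),"ped");rect(F&(W[...,2]>.081)&(W[...,2]<.095),"jaws")
        rect(A&(W[...,2]>.03),"inj+cradle"); rect(A&(hsv[...,2]>130)&(hsv[...,1]<60)&(W[...,2]<.025),"white")
        # plane-ray: tray outline via white mask at z=.012
        for nm,m,zz in(("white",A&(hsv[...,2]>150)&(hsv[...,1]<40),.012),):
            cs=max(cv2.findContours(m.astype(np.uint8),0,1)[0],key=cv2.contourArea)[:,0]
            X=ray(n,cs,zz)[:,:2]*1000;print("tray ray",cv2.minAreaRect(X.astype(np.float32)))
        G=W[235:250,300:316];print("socket",G[G[...,2]>.05].mean(0),"dish",W[115:160,362:407][W[115:160,362:407][...,2]>.012].mean(0))
        a=cv2.resize(p[160:250,185:290],None,fx=4,fy=4,interpolation=2);b=cv2.resize(p[160:230,350:435],None,fx=4,fy=4,interpolation=2)
        o=np.zeros((360,770,3),np.uint8);o[:a.shape[0],:a.shape[1]]=a;o[:b.shape[0],425:425+b.shape[1]]=b;cv2.imwrite("pics/crop.png",cv2.convertScaleAbs(o,alpha=1.5)[:,:,::-1])
E
```

```text
bench z -0.0011484900977138284 -0.0008369232725754269 -0.0008628090524125517
top tray all 2093 med [0.5159 0.1814 0.0435] rect [521.  187.3] [210.4 234.1] 0.8 z [0.0055 0.0114 0.124 ]
top tray 1902 med [0.518  0.1775 0.0072] rect [521.5 184.2] [251.1 213. ] 88.6 z [0.0032 0.0068 0.0128]
top plate 895 med [ 0.5304 -0.1793  0.0118] rect [ 534.3 -204.9] [153.2 109.3] 81.8 z [0.0075 0.0116 0.017 ]
top ped 904 med [ 0.5353 -0.1923  0.0709] rect [ 536.4 -194. ] [79.8 79.2] 81.6 z [0.0675 0.071  0.0746]
top jaws 137 med [ 0.5357 -0.195   0.086 ] rect [ 536.5 -193.9] [68.9 30.1] 81.9 z [0.0816 0.0859 0.0906]
top inj+cradle 819 med [0.5125 0.1888 0.0971] rect [516.2 185.5] [ 49.9 111.5] 33.8 z [0.0513 0.1013 0.1327]
top white 7332 med [5.217e-01 1.828e-01 4.000e-04] rect [522.7 185.3] [257.6 215.3] 88.8 z [-0.0043 -0.0002  0.0081]
tray ray ((518.5773315429688, 180.86663818359375), (109.41448974609375, 193.1720428466797), 28.28468894958496)
socket [0.42010563 0.01775887 0.07140307] dish [ 0.67737848 -0.18122979  0.02773147]
```

View pics/crop.png

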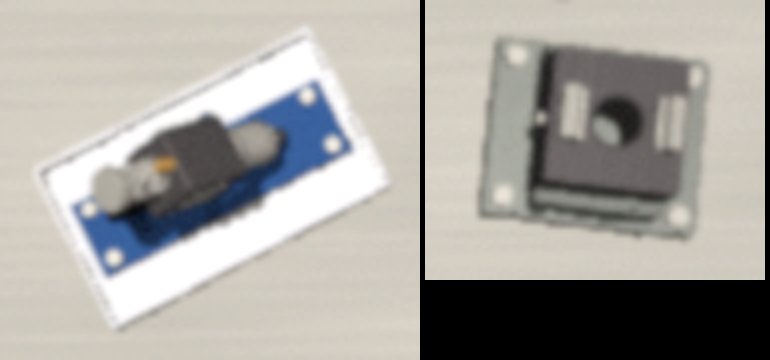

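The crop confirms that the injector in the cradle has its follower at the left, which is uphill at about 118° world yaw. The fixture's jaws lie along about 82° and its bore is at (0.536, -0.194). Next is a helper that works out moves.

```bash
cat >> h.py <<'E'
import json,os
HA=np.radians(118.3);FA=np.radians(81.8)
O=np.array([.5233,.1721,.070]);S=np.array([.5364,-.1940,.072])
def hv(a):return np.array([np.cos(a),np.sin(a),0.])
UP=np.array([0,0,1.])
def tool(yaw,tilt):  # tool x horizontal-ish along yaw; tool z = down tilted toward yaw dir
    h=hv(yaw);z=-np.cos(tilt)*UP+np.sin(tilt)*h;x=np.cos(tilt)*h+np.sin(tilt)*UP
    return np.c_[x,np.cross(z,x),z]
def move(p,Rm,n=1,p0=None,R0=None):
    s=monitor.observe();p0=s["position"] if p0 is None else p0
    R0=R.from_euler("xyz",s["tool_rot"]).as_matrix() if R0 is None else R0
    l=(R0.T@(np.array(p)-p0))/.1;d=R.from_matrix(R0.T@Rm).as_rotvec()/np.radians(120)
    print("linear",l.round(3),"rot",d.round(4))
def log():
    s=monitor.observe();r=dict(q=s["qpos"].tolist(),p=s["position"].tolist(),r=s["tool_rot"].tolist(),t=s["clock"])
    L=json.load(open("log.json")) if os.path.exists("log.json") else []
    L.append(r);json.dump(L,open("log.json","w"));return s
E
python3 - <<'E'
from h import *
log()
t=tool(HA,np.radians(15));G=O+.030*(hv(HA)+UP)/2**.5
P=G+.021*t[:,2]-.1*t[:,2];print(G,P);move(P,t)
E
```

```text
[0.51324307 0.19077775 0.0912132 ] [0.52293661 0.17277488 0.16752134]
linear [-4.684 -3.35   0.636] rot [-0.053   0.1177  0.3997]
```

```bash
cat >> h.py <<'E'
from scipy.spatial.transform import Slerp
def plan(p,Rm,K,p0=None,R0=None):
    s=monitor.observe();p0=s["position"] if p0 is None else np.array(p0)
    R0=R.from_euler("xyz",s["tool_rot"]).as_matrix() if R0 is None else R0
    sl=Slerp([0,1],R.from_matrix(np.stack([R0,Rm])))
    for k in range(K):
        a,b=sl(k/K),sl((k+1)/K)
        l=a.inv().apply((np.array(p)-p0)/K)/.1;d=(a.inv()*b).as_rotvec()/np.radians(120)
        print(k,"lin",l.round(3),"rot",d.round(4))
E
python3 - <<'E'
from h import *
t=tool(HA,np.radians(15));G=O+.030*(hv(HA)+UP)/2**.5
plan(G-.079*t[:,2],t,6)
E
```

```text
0 lin [-0.781 -0.558  0.106] rot [-0.0088  0.0196  0.0666]
1 lin [-0.854 -0.446  0.063] rot [-0.0088  0.0196  0.0666]
2 lin [-0.91  -0.323  0.02 ] rot [-0.0088  0.0196  0.0666]
3 lin [-0.946 -0.193 -0.023] rot [-0.0088  0.0196  0.0666]
4 lin [-0.962 -0.059 -0.065] rot [-0.0088  0.0196  0.0666]
5 lin [-0.957  0.076 -0.104] rot [-0.0088  0.0196  0.0666]
```

Call:
apply_moves:
  linear:
    - [-0.156,-0.112,0.02]
    - [-0.312,-0.223,0.04]
    - [-0.469,-0.335,0.06]
    - [-0.625,-0.446,0.08]
    - [-0.781,-0.558,0.106]
  delta_rot:
    - [-0.0018,0.004,0.0133]
    - [-0.0035,0.008,0.0266]
    - [-0.0053,0.012,0.04]
    - [-0.007,0.0157,0.0533]
    - [-0.0088,0.0196,0.0666]
  gripper: 1

```text
clock: 0.52
position: [0.2089, 0.5346, 0.2204]
tool_rot: [3.126, -0.043, 2.766]
force: [0.7, 0.8, 0.3]
grip_width: 0.085
finger_force: 0.0
```

Call:
apply_moves:
  linear:
    - [-0.171,-0.09,0.013]
    - [-0.342,-0.178,0.025]
    - [-0.512,-0.268,0.038]
    - [-0.683,-0.357,0.05]
    - [-0.854,-0.446,0.063]
  delta_rot:
    - [-0.0018,0.004,0.0133]
    - [-0.0035,0.008,0.0266]
    - [-0.0053,0.012,0.04]
    - [-0.007,0.0157,0.0533]
    - [-0.0088,0.0196,0.0666]

```text
clock: 0.93
position: [0.2717, 0.462, 0.2098]
tool_rot: [3.117, -0.086, 2.627]
force: [-0.1, 0.1, 0.4]
grip_width: 0.0851
finger_force: 0.0
```

```bash
python3 -c "
from h import *
s=log();print(s['position'],s['tool_rot'],s['qpos'],s['clock'])"
```

```text
[0.2717487  0.46203083 0.20983955] [ 3.11682055 -0.08648045  2.62732397] [-1.10549059  0.39771601  0.01067524  1.8774462  -0.1201912   0.84180482
  0.03875979] 0.9333
```

Call:
apply_moves:
  linear:
    - [-0.182,-0.065,0.004]
    - [-0.364,-0.13,0.008]
    - [-0.546,-0.194,0.012]
    - [-0.728,-0.258,0.016]
    - [-0.91,-0.323,0.02]
  delta_rot:
    - [-0.0018,0.004,0.0133]
    - [-0.0035,0.008,0.0266]
    - [-0.0053,0.012,0.04]
    - [-0.007,0.0157,0.0533]
    - [-0.0088,0.0196,0.0666]

```text
clock: 1.35
position: [0.3347, 0.3896, 0.1992]
tool_rot: [3.113, -0.131, 2.488]
force: [0.6, 0.2, -0.4]
grip_width: 0.0852
finger_force: 0.0
```

Call:
apply_moves:
  linear:
    - [-0.189,-0.039,-0.005]
    - [-0.378,-0.077,-0.009]
    - [-0.568,-0.116,-0.014]
    - [-0.757,-0.154,-0.018]
    - [-0.946,-0.193,-0.023]
  delta_rot:
    - [-0.0018,0.004,0.0133]
    - [-0.0035,0.008,0.0266]
    - [-0.0053,0.012,0.04]
    - [-0.007,0.0157,0.0533]
    - [-0.0088,0.0196,0.0666]

```text
clock: 1.77
position: [0.3977, 0.3172, 0.1886]
tool_rot: [3.116, -0.176, 2.348]
force: [0.3, 0.7, 0.7]
grip_width: 0.0853
finger_force: 0.0
```

```bash
python3 -c "
from h import *
s=log();print(s['position'],s['tool_rot'],s['qpos'],s['clock'])
t=tool(HA,np.radians(15));G=O+.030*(hv(HA)+UP)/2**.5
plan(G-.079*t[:,2],t,2)"
```

```text
[0.39768281 0.31715125 0.18859325] [ 3.11649973 -0.17626813  2.34815989] [-0.72916223  0.40401799  0.06974145  1.95201105 -0.2876373   0.80202221
  0.31235389] 1.7667
0 lin [-0.957 -0.058 -0.065] rot [-0.0088  0.0194  0.0663]
1 lin [-0.953  0.076 -0.104] rot [-0.0088  0.0194  0.0663]
```

Call:
apply_moves:
  linear:
    - [-0.191,-0.012,-0.013]
    - [-0.383,-0.023,-0.026]
    - [-0.574,-0.035,-0.039]
    - [-0.766,-0.046,-0.052]
    - [-0.957,-0.058,-0.065]
  delta_rot:
    - [-0.0018,0.004,0.0133]
    - [-0.0035,0.008,0.0266]
    - [-0.0053,0.012,0.04]
    - [-0.007,0.0157,0.0533]
    - [-0.0088,0.0194,0.0663]

```text
clock: 2.18
position: [0.4604, 0.2451, 0.1781]
tool_rot: [3.126, -0.22, 2.207]
force: [-0.2, 0.3, 0.6]
grip_width: 0.0856
finger_force: 0.0
```

Call:
apply_moves:
  linear:
    - [-0.191,0.015,-0.02]
    - [-0.381,0.03,-0.042]
    - [-0.572,0.046,-0.062]
    - [-0.762,0.061,-0.083]
    - [-0.953,0.076,-0.104]
  delta_rot:
    - [-0.0018,0.004,0.0133]
    - [-0.0035,0.008,0.0266]
    - [-0.0053,0.012,0.04]
    - [-0.007,0.0157,0.0533]
    - [-0.0088,0.0194,0.0663]

```text
clock: 2.6
position: [0.5231, 0.173, 0.1676]
tool_rot: [3.142, -0.262, 2.065]
force: [-1.1, 0.2, 0.7]
grip_width: 0.0851
finger_force: 0.0
```

```bash
python3 - <<'E'
from h import *
s=log();print(s['position'],s['tool_rot'],s['qpos'],s['clock'])
p,d=optics.grab_frame("wrist");np.savez("w1.npz",p=p,d=d,pos=s['position'],rot=s['tool_rot']);cv2.imwrite("pics/w1.png",cv2.convertScaleAbs(p,alpha=1.3)[:,:,::-1])
# kinematic fit: SRS
from scipy.optimize import least_squares
L=json.load(open("log.json"))
def fk(q,x):
    sg=-1
    e=R.from_euler
    A=e("z",sg*q[0]+x[4]);p=np.array([0,0,x[0]])
    B=A*e("y",q[1]);C=B*e("z",x[5]*q[2]);p=p+C.apply([x[6],0,x[1]])
    D=C*e("y",q[3])*e("z",x[7]*q[4]);p=p+D.apply([x[8],0,x[2]])
    E=D*e("y",q[5])*e("z",x[9]*q[6]+x[10]);p=p+E.apply([0,0,x[3]])
    return p,E
def res(x):
    o=[]
    for r in L:
        p,E=fk(r["q"],x);o+=list(p-r["p"])+list(.3*(E.inv()*R.from_euler("xyz",r["r"])).as_rotvec())
    return o
best=None
for s3 in(1,-1):
  for s5 in(1,-1):
    for s7 in(1,-1):
      for off in (0,1.57,3.14,-1.57):
        f=least_squares(lambda y:res(np.r_[y[:5],s3,y[5],s5,y[6],s7,y[7]]),[.35,.45,.45,.35,0,0,0,off])
        if best is None or f.cost<best[0]:best=(f.cost,s3,s5,s7,f.x)
        
print(best)
E
```

```text
[0.52310846 0.17300805 0.16756991] [ 3.14152392 -0.26177921  2.06471093] [-0.37411629  0.53394999  0.13680648  1.81888306 -0.41755661  0.90123929
  0.51908264] 2.6
(np.float64(8.150287952504735e-05), -1, -1, -1, array([ 0.34611427,  0.48822763,  0.44249839,  0.26688634, -0.09956641,
        0.02330709,  0.03200951,  1.47256984]))
```

View pics/w1.png

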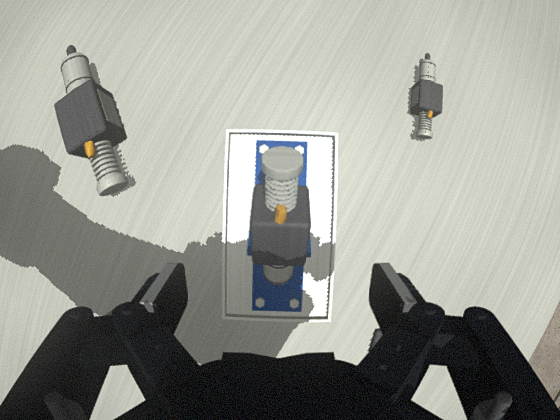

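The wrist view is nearly centred on the injector. The block is at about columns 250–310 and rows 185–265, the follower head at (283,160), and the fingers open on either side. I'll refine the injector's pose from the wrist depth and check that the final pose is reachable.

```bash
cat >> h.py <<'E'
def wcloud(d,pos,rot):
    c=optics.camera_info("wrist");v,u=np.mgrid[:420,:560];x=(u-c["cx"])/c["fx"];y=(v-c["cy"])/c["fy"]
    th=np.hypot(x,y);k=np.where(th>1e-6,np.tan(np.clip(th,0,1.4))/np.maximum(th,1e-6),1)
    P=np.stack([x*k*d,y*k*d,d],-1);T=c["T_tool_cam"];P=P@T[:3,:3].T+T[:3,3]
    return P@R.from_euler("xyz",rot).as_matrix().T+pos
FK=[ 0.34611427,  0.48822763,  0.44249839,  0.26688634, -0.09956641, 0.02330709,  0.03200951,  1.47256984]
LO=np.array([-2.91,-.3,-1.5,.17,-1.26,.16,-2.52]);HI=np.array([2.91,2.13,1.42,2.43,4.41,1.93,2.52])
def fk(q,x=FK):
    e=R.from_euler
    C=e("z",-q[0]+x[4])*e("y",q[1])*e("z",-q[2]);p=np.array([0,0,x[0]])+C.apply([x[5],0,x[1]])
    D=C*e("y",q[3])*e("z",-q[4]);p=p+D.apply([x[6],0,x[2]])
    E=D*e("y",q[5])*e("z",-q[6]+x[7]);return p+E.apply([0,0,x[3]]),E
def ik(p,Rm,q0):
    from scipy.optimize import least_squares
    def f(q):
        a,E=fk(q);return np.r_[a-p,.3*(E.inv()*R.from_matrix(Rm)).as_rotvec(),.002*(q-q0)]
    s=least_squares(f,np.clip(q0,LO+.02,HI-.02),bounds=(LO,HI));a,E=fk(s.x)
    return s.x,np.linalg.norm(a-p),np.degrees((E.inv()*R.from_matrix(Rm)).magnitude())
E
python3 - <<'E'
from h import *
z=np.load("w1.npz");p,d=z["p"],z["d"];W=wcloud(d,z["pos"],z["rot"])
h=hv(HA);l=np.cross(UP,h);a=(h+UP)/2**.5;n=(UP-h)/2**.5   # n = -x_inj (upper face normal)
Q=np.stack([(W-O)@l,(W-O)@n,(W-O)@a],-1)
v,u=np.mgrid[:420,:560];m=(d>0)&(u>235)&(u<325)&(v>135)&(v<290)
f=m&(Q[...,1]>14)if 0 else m
def st(k,nm):print(nm,k.sum(),"lat",np.percentile(Q[k][:,0],[1,50,99]).round(4),"n",np.percentile(Q[k][:,1],[5,50,95]).round(4),"ax",np.percentile(Q[k][:,2],[1,50,99]).round(4))
st(m&(Q[...,1]>.012)&(Q[...,2]<.055)&(Q[...,2]>-.005)&(abs(Q[...,0])<.03),"block upper")
st(m&(Q[...,2]>.08)&(Q[...,2]<.095)&(W[...,2]>.09),"head top")
st(m&(Q[...,2]>.05)&(Q[...,2]<.095)&(W[...,2]>.09),"top part")
B=m&(Q[...,1]>.012)&(Q[...,2]<.044)&(Q[...,2]>.004)&(abs(Q[...,0])<.03)
print("face normal fit",np.linalg.svd(Q[B]-Q[B].mean(0))[2][-1].round(3))
k=m&(Q[...,2]<-.02)&(W[...,2]>.03)&(abs(Q[...,0])<.02);st(k,"nut")
w=(d>0)&(p.min(-1)>100)&(W[...,2]<.02)&(W[...,2]>.008)&(u>215)&(u<345)&(v>120)&(v<330)
print("tray rim",cv2.minAreaRect((W[w][:,:2]*1000).astype(np.float32)),"bench",np.median(W[60:90,200:350,2]))
q=monitor.observe()["qpos"]
for fa in(FA,FA-np.pi):
    for b in(50,60,75):
        t=tool(fa,np.radians(b));T=S+.03*UP+.021*t[:,2]
        for up in(0,.1):print(round(fa,2),b,up,[np.round(x,3) for x in ik(T+up*UP,t,q)])
E
```

```text
block upper 2885 lat [-0.0205 -0.0012  0.0181] n [0.0147 0.0201 0.021 ] ax [0.0025 0.0329 0.0523]
head top 1129 lat [-0.0146 -0.0027  0.0091] n [-0.0084  0.0049  0.0131] ax [0.0804 0.0855 0.0865]
top part 2269 lat [-0.0141 -0.0022  0.009 ] n [-0.0063  0.0082  0.0179] ax [0.0504 0.0799 0.0865]
face normal fit [-0.019 -1.    -0.008]
nut 324 lat [-0.0125 -0.0001  0.0123] n [0.0048 0.0116 0.0136] ax [-0.054  -0.0289 -0.0202]
tray rim ((520.1996459960938, 180.8052978515625), (110.8216323852539, 191.02389526367188), 26.554147720336914) bench -5.513709230381414e-05
1.43 50 0 [array([ 0.493,  0.897,  0.118,  1.626, -0.837,  1.321,  0.969]), np.float64(0.0), np.float64(0.003)]
1.43 50 0.1 [array([ 0.445,  0.736,  0.183,  1.642, -0.829,  1.445,  0.88 ]), np.float64(0.0), np.float64(0.003)]
1.43 60 0 [array([ 0.563,  0.97 ,  0.07 ,  1.575, -0.875,  1.451,  1.   ]), np.float64(0.0), np.float64(0.003)]
1.43 60 0.1 [array([ 0.521,  0.804,  0.128,  1.608, -0.884,  1.562,  0.916]), np.float64(0.0), np.float64(0.003)]
1.43 75 0 [array([ 0.65 ,  1.089, -0.007,  1.497, -0.919,  1.636,  1.019]), np.float64(0.0), np.float64(0.004)]
1.43 75 0.1 [array([ 0.618,  0.915,  0.04 ,  1.56 , -0.953,  1.725,  0.945]), np.float64(0.0), np.float64(0.003)]
-1.71 50 0 [array([-0.337,  0.853,  0.263,  1.832,  0.89 ,  0.902,  2.134]), np.float64(0.0), np.float64(0.004)]
-1.71 50 0.1 [array([-0.316,  0.66 ,  0.238,  1.848,  0.869,  1.028,  2.272]), np.float64(0.0), np.float64(0.005)]
-1.71 60 0 [array([-0.43 ,  0.94 ,  0.326,  1.807,  0.933,  0.999,  2.046]), np.float64(0.0), np.float64(0.004)]
-1.71 60 0.1 [array([-0.414,  0.741,  0.308,  1.842,  0.941,  1.109,  2.169]), np.float64(0.0), np.float64(0.004)]
-1.71 75 0 [array([-0.531,  1.086,  0.399,  1.755,  0.966,  1.156,  1.957]), np.float64(0.0), np.float64(0.004)]
-1.71 75 0.1 [array([-0.528,  0.883,  0.4  ,  1.819,  1.01 ,  1.236,  2.057]), np.float64(0.0), np.float64(0.004)]
```

```bash
sed -i 's/^HA=.*/HA=np.radians(116.7);FA=np.radians(81.8)/; s/^O=.*/O=np.array([.524,.172,.070]);S=np.array([.5364,-.1940,.072])/' h.py; python3 - <<'E'
from h import *
t=tool(HA,np.radians(15));G=O+.030*(hv(HA)+UP)/2**.5
P=G+.021*t[:,2];move(P-.05*t[:,2],t);print(P)
E
```

```text
linear [0.038 0.004 0.505] rot [-0.0028  0.0008  0.0101]
[0.51202637 0.19580692 0.07092876]
```

Call:
apply_moves:
  linear:
    - [0.01,0,0.1]
    - [0.02,0,0.2]
    - [0.03,0.002,0.3]
    - [0.038,0.004,0.41]
    - [0.038,0.004,0.505]
  delta_rot:
    - [0,0,0.003]
    - [-0.001,0,0.006]
    - [-0.002,0,0.009]
    - [-0.0028,0.0008,0.0101]
    - [-0.0028,0.0008,0.0101]

```text
clock: 3.07
position: [0.5141, 0.1898, 0.1188]
tool_rot: [3.141, -0.264, 2.045]
force: [0.1, -0.5, -0.4]
grip_width: 0.085
finger_force: 0.0
```

Call:
apply_moves:
  linear:
    - [0,0,0.12]
    - [0,0,0.24]
    - [0,0,0.36]
    - [0,0,0.46]
    - [0,0,0.5]
  delta_rot:
    - [0,0,0]
    - [0,0,0]
    - [0,0,0]
    - [0,0,0]
    - [0,0,0]

```text
clock: 3.48
position: [0.5084, 0.2006, 0.0701]
tool_rot: [-3.141, -0.263, 2.044]
force: [0.3, 0.7, 0.2]
grip_width: 0.0853
finger_force: 0.0
```

```bash
python3 - <<'E'
from h import *
s=log();print(s['position'],s['tool_rot'],s['force'],s['clock'])
p,d=optics.grab_frame("wrist");cv2.imwrite("pics/w2.png",cv2.convertScaleAbs(p,alpha=1.5)[:,:,::-1])
E
```

```text
[0.50841076 0.20063132 0.07008675] [-3.14072511 -0.26340637  2.04436383] [0.31071666 0.69377723 0.20567115] 3.4833
```

View pics/w2.png

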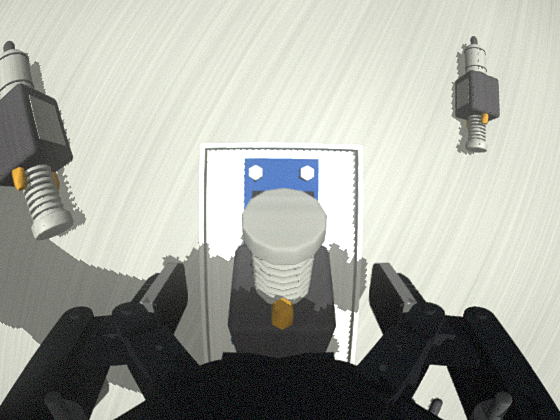

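The view shows the injector centred between the open fingers, with the head at (285,222) and the cap at (283,313). The earlier re-plan used a reading that lagged the motion, so I'll re-read now that the arm has settled.

```bash
python3 - <<'E'
from h import *
s=log();print(s['position'],s['tool_rot'],s['qd'].round(3),s['clock'])
t=tool(HA,np.radians(15));G=O+.030*(hv(HA)+UP)/2**.5
P=G+.021*t[:,2];move(P,t);T=R.from_euler("xyz",s["tool_rot"]).as_matrix()
g=s["position"]-.019*T[:,2]-O;h=hv(HA);a=(h+UP)/2**.5
print("grasp ax",g@a,"n",g@((UP-h)/2**.5),"lat",g@np.cross(UP,h))
E
```

```text
[0.508367   0.20058239 0.07011679] [-3.14048829 -0.26346701  2.044296  ] [-0.    -0.026  0.014 -0.012  0.009  0.031 -0.008] 3.5333
linear [-0.055  0.011 -0.023] rot [-0.0015 -0.0008  0.0035]
grasp ax 0.032577947107743664 n -0.006469951025756213 lat 0.0010653839148411532
```

Call:
apply_moves:
  linear:
    - [-0.02,0.004,-0.008]
    - [-0.04,0.008,-0.016]
    - [-0.055,0.011,-0.023]
    - [-0.055,0.011,-0.023]
    - [-0.055,0.011,-0.023]
  delta_rot:
    - [0,0,0.001]
    - [-0.001,0,0.002]
    - [-0.0015,-0.0008,0.0035]
    - [-0.0015,-0.0008,0.0035]
    - [-0.0015,-0.0008,0.0035]

```text
clock: 3.95
position: [0.5133, 0.1954, 0.073]
tool_rot: [3.139, -0.261, 2.037]
force: [-0.4, 0.1, -0.6]
grip_width: 0.0853
finger_force: 0.0
```

Call:
apply_moves:
  linear:
    - [0,0,0]
    - [0,0,0]
    - [0,0,0]
    - [0,0,0]
    - [0,0,0]
  delta_rot:
    - [0,0,0]
    - [0,0,0]
    - [0,0,0]
    - [0,0,0]
    - [0,0,0]
  gripper: -1
  force: 60

```text
clock: 4.37
position: [0.5129, 0.1955, 0.0728]
tool_rot: [3.14, -0.261, 2.037]
force: [-1.0, -1.9, 5.6]
grip_width: 0.0395
finger_force: 61.0
```

Call:
apply_moves:
  linear:
    - [0,0,0]
    - [0,0,0]
    - [0,0,0]
    - [0,0,0]
    - [0,0,0]
  delta_rot:
    - [0,0,0]
    - [0,0,0]
    - [0,0,0]
    - [0,0,0]
    - [0,0,0]

```text
clock: 4.78
position: [0.5128, 0.1956, 0.0728]
tool_rot: [3.14, -0.261, 2.037]
force: [-2.1, -0.7, 5.2]
grip_width: 0.0395
finger_force: 61.0
```

```bash
python3 - <<'E'
from h import *
s=log();print(s['position'],s['tool_rot'],s['force'],s['moment'],s['grip_width'],s['finger_force'],s['clock'])
t=tool(HA,np.radians(15));T=R.from_euler("xyz",s["tool_rot"]).as_matrix()
g=s["position"]-.019*T[:,2]-O;h=hv(HA);a=(h+UP)/2**.5
print("grasp ax",g@a,"n",g@((UP-h)/2**.5),"lat",g@np.cross(UP,h))
print((T.T@UP)*1.0)  # straight up 100mm in tool axes
E
```

```text
[0.51281953 0.1955752  0.07279112] [ 3.13965497 -0.26146207  2.03681487] [-2.11138326 -0.74312815  5.24854695] [-0.25893622  0.39367854  0.11086729] 0.039485801660986496 61.00685656070709 4.7833
grasp ax 0.029924035823455424 n -2.0011849331525905e-05 lat -0.0005677350920406124
[ 0.25849321  0.00187183 -0.96601126]
```

Call:
apply_moves:
  linear:
    - [0.026,0,-0.097]
    - [0.07,0,-0.26]
    - [0.13,0,-0.48]
    - [0.19,0.001,-0.71]
    - [0.258,0.002,-0.966]
  delta_rot:
    - [0,0,0]
    - [0,0,0]
    - [0,0,0]
    - [0,0,0]
    - [0,0,0]

```text
clock: 5.2
position: [0.5123, 0.1952, 0.1735]
tool_rot: [3.141, -0.261, 2.036]
force: [0.9, 0.3, -5.1]
grip_width: 0.0397
finger_force: 61.4
```

Call:
apply_moves:
  linear:
    - [0.03,0,-0.12]
    - [0.065,0,-0.242]
    - [0.09,0,-0.34]
    - [0.103,0,-0.386]
    - [0.103,0,-0.386]
  delta_rot:
    - [0,0,0]
    - [0,0,0]
    - [0,0,0]
    - [0,0,0]
    - [0,0,0]

```text
clock: 5.62
position: [0.5131, 0.1955, 0.2134]
tool_rot: [3.138, -0.261, 2.037]
force: [0.4, 0.7, -5.2]
grip_width: 0.0398
finger_force: 61.9
```

```bash
cat >> h.py <<'E'
# injector in tool, from the grasp reading
_g=R.from_euler("xyz",[3.13965497,-0.26146207,2.03681487]).as_matrix();_gp=np.array([0.51281953,0.1955752,0.07279112])
_h=hv(2.03681487);_a=(_h+UP)/2**.5;_x=(_h-UP)/2**.5;RI0=np.c_[_x,np.cross(_a,_x),_a]
RTI=_g.T@RI0;PTI=_g.T@(O-_gp)
def toolfor(o,RI):  # tool pose that puts the injector at o,RI
    Rt=RI@RTI.T;return o-Rt@PTI,Rt
def upright(yaw):h=hv(yaw);return np.c_[h,np.cross(UP,h),UP]
E
python3 - <<'E'
from h import *
optics.grab_frame("top")
s=log();print(s['position'],s['tool_rot'],s['force'],s['grip_width'],s['clock'])
P,T=toolfor(S+.080*UP,upright(FA));print(P,R.from_matrix(T).as_euler("xyz"));plan(P,T,5)
E
```

```text
[0.5128001  0.19546636 0.21256534] [ 3.13943324 -0.26124343  2.03687332] [-0.125228    0.28883804 -5.48344308] 0.03928488489645734 5.6667
[ 0.53934797 -0.17778341  0.1724185 ] [ 3.13965497 -1.04686023  1.42767933]
0 lin [-0.688 -0.288 -0.101] rot [-0.0363  0.0725  0.0475]
1 lin [-0.688 -0.207 -0.225] rot [-0.0363  0.0725  0.0475]
2 lin [-0.661 -0.118 -0.34 ] rot [-0.0363  0.0725  0.0475]
3 lin [-0.608 -0.025 -0.442] rot [-0.0363  0.0725  0.0475]
4 lin [-0.532  0.069 -0.528] rot [-0.0363  0.0725  0.0475]
```

Call:
apply_moves:
  linear:
    - [-0.1,-0.042,-0.015]
    - [-0.24,-0.1,-0.035]
    - [-0.39,-0.163,-0.057]
    - [-0.54,-0.226,-0.08]
    - [-0.688,-0.288,-0.101]
  delta_rot:
    - [-0.0053,0.0105,0.0069]
    - [-0.0127,0.0253,0.0166]
    - [-0.0206,0.041,0.027]
    - [-0.0285,0.057,0.0373]
    - [-0.0363,0.0725,0.0475]

```text
clock: 6.08
position: [0.5178, 0.12, 0.2035]
tool_rot: [3.098, -0.417, 1.934]
force: [0.4, -0.6, -5.4]
grip_width: 0.0393
finger_force: 61.6
```

Call:
apply_moves:
  linear:
    - [-0.138,-0.041,-0.045]
    - [-0.275,-0.083,-0.09]
    - [-0.413,-0.124,-0.135]
    - [-0.55,-0.166,-0.18]
    - [-0.688,-0.207,-0.225]
  delta_rot:
    - [-0.0073,0.0145,0.0095]
    - [-0.0145,0.029,0.019]
    - [-0.0218,0.0435,0.0285]
    - [-0.029,0.058,0.038]
    - [-0.0363,0.0725,0.0475]

```text
clock: 6.5
position: [0.5231, 0.0453, 0.1954]
tool_rot: [3.071, -0.575, 1.831]
force: [-0.2, -0.3, -5.3]
grip_width: 0.039
finger_force: 61.7
```

Call:
apply_moves:
  linear:
    - [-0.132,-0.024,-0.068]
    - [-0.264,-0.047,-0.136]
    - [-0.397,-0.071,-0.204]
    - [-0.529,-0.094,-0.272]
    - [-0.661,-0.118,-0.34]
  delta_rot:
    - [-0.0073,0.0145,0.0095]
    - [-0.0145,0.029,0.019]
    - [-0.0218,0.0435,0.0285]
    - [-0.029,0.058,0.038]
    - [-0.0363,0.0725,0.0475]

```text
clock: 6.92
position: [0.5284, -0.0294, 0.1873]
tool_rot: [3.062, -0.734, 1.72]
force: [1.0, 0.6, -5.4]
grip_width: 0.0393
finger_force: 61.7
```

Call:
apply_moves:
  linear:
    - [-0.122,-0.005,-0.088]
    - [-0.243,-0.01,-0.177]
    - [-0.365,-0.015,-0.265]
    - [-0.486,-0.02,-0.354]
    - [-0.608,-0.025,-0.442]
  delta_rot:
    - [-0.0073,0.0145,0.0095]
    - [-0.0145,0.029,0.019]
    - [-0.0218,0.0435,0.0285]
    - [-0.029,0.058,0.038]
    - [-0.0363,0.0725,0.0475]

```text
clock: 7.33
position: [0.5337, -0.104, 0.1791]
tool_rot: [3.08, -0.892, 1.591]
force: [0.8, 0.1, -4.9]
grip_width: 0.0392
finger_force: 61.8
```

Call:
apply_moves:
  linear:
    - [-0.12,0.016,-0.119]
    - [-0.24,0.031,-0.238]
    - [-0.35,0.045,-0.347]
    - [-0.45,0.058,-0.447]
    - [-0.532,0.069,-0.528]
  delta_rot:
    - [-0.0082,0.0163,0.0107]
    - [-0.0164,0.0327,0.0214]
    - [-0.0239,0.0477,0.0312]
    - [-0.0307,0.0613,0.0402]
    - [-0.0363,0.0725,0.0475]

```text
clock: 7.75
position: [0.5388, -0.1792, 0.1708]
tool_rot: [-3.139, -1.048, 1.421]
force: [0.5, 0.6, -5.8]
grip_width: 0.0391
finger_force: 61.9
```

```bash
python3 - <<'E'
from h import *
for n in("side","top"):
    p,d=optics.grab_frame(n);np.savez(f"{n}2.npz",p=p,d=d)
    if n=="side":ps=p
    else:pt=p
p,d=optics.grab_frame("wrist");s=log();np.savez("w2.npz",p=p,d=d,pos=s['position'],rot=s['tool_rot'])
print(s['position'],s['tool_rot'],s['force'],s['qpos'].round(2),s['clock'])
P,T=toolfor(S+.080*UP,upright(FA));move(P,T)
a=cv2.resize(ps[180:330,320:450],None,fx=3,fy=3,interpolation=2)[:450];b=cv2.resize(pt[140:260,340:440],None,fx=3.9,fy=3.75,interpolation=2)
cv2.imwrite("pics/c2.png",cv2.convertScaleAbs(np.hstack([a,b]),alpha=1.4)[:,:,::-1])
cv2.imwrite("pics/w3.png",cv2.convertScaleAbs(p,alpha=1.4)[:,:,::-1])
E
```

```text
[ 0.53875888 -0.17861757  0.17095126] [-3.14009997 -1.04648832  1.42259747] [ 0.09167768 -0.22068886 -5.15634795] [ 0.58  0.88  0.13  1.58 -0.93  1.51  1.03] 7.9
linear [0.017 0.005 0.001] rot [ 0.0005  0.0002 -0.0012]
```

View pics/c2.png

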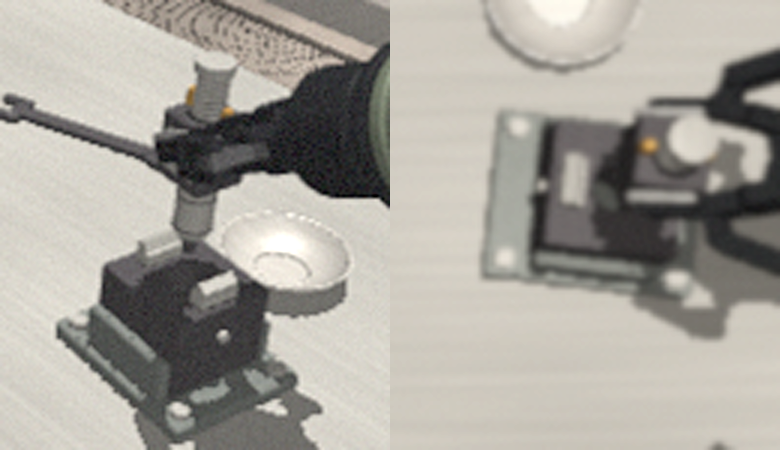

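View pics/w3.png

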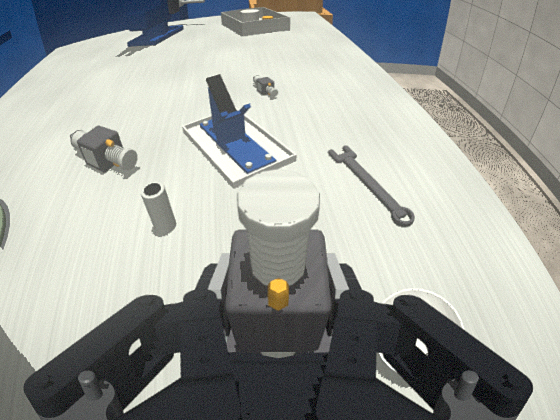

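Both views show the injector upright over the fixture with its nozzle tip near the bore, and the jaws are visible in the side crop at (160,245) and (215,290). Next I'll compare the injector with the fixture inside each fixed camera, so that calibration bias cancels.

```bash
python3 - <<'E'
from h import *
f=hv(FA);g=np.cross(UP,f)
s=np.load("w2.npz");Rt=R.from_euler("xyz",s["rot"]).as_matrix();Oi=s["pos"]+Rt@PTI;print("inj origin by robot",Oi,"axis",(Rt@RTI)[:,2].round(4), "tool yaw axis", )
for n in("top","side"):
    d0=np.load(n+"0.npz")["d"];z=np.load(n+"2.npz");p,d=z["p"],z["d"];hsv=cv2.cvtColor(p,cv2.COLOR_RGB2HSV)
    W=cloud(n,d);W0=cloud(n,d0)
    def sel(W,d,c,lo,hi,r):return (d>0)&(np.hypot(W[...,0]-c[0],W[...,1]-c[1])<r)&(W[...,2]>lo)&(W[...,2]<hi)
    m=sel(W,d,Oi,Oi[2]+.080,Oi[2]+.094,.03)
    P=W[m];(c,r)=cv2.minEnclosingCircle((P[:,:2]*1000).astype(np.float32))
    print(n,"head",len(P),P.mean(0).round(4),"circ",np.round(c,1),round(r,1),"zmed",np.median(P[:,2]))
    m=sel(W0,d0,S,.0665,.078,.07);P=W0[m];r=cv2.minAreaRect((P[:,:2]*1000).astype(np.float32));print(n,"ped",len(P),np.round(r[0],1),np.round(r[1],1),round(r[2],1),np.median(P[:,2]))
    m=sel(W0,d0,S,.082,.093,.06);P=W0[m];r=cv2.minAreaRect((P[:,:2]*1000).astype(np.float32));print(n,"jaw",len(P),np.round(r[0],1),np.round(r[1],1),round(r[2],1),np.median(P[:,2]))
    # nut (round) axis in current frame
    m=sel(W,d,Oi,Oi[2]-.038,Oi[2]-.006,.03)
    P=W[m]
    if len(P)>20:
        from scipy.optimize import least_squares
        q=least_squares(lambda x:np.hypot(P[:,0]-x[0],P[:,1]-x[1])-.013,Oi[:2],loss="soft_l1",f_scale=.001).x;print(n,"nut centre",len(P),q.round(4))
    if n=="top":
        c,Rm,t=cam(n)
        im=np.load("top0.npz")["p"];gray=im.mean(-1)
        uv=cv2.projectPoints(S[None],c["rvec"],t,np.array([[c["fx"],0,c["cx"]],[0,c["fy"],c["cy"]],[0,0,1]]),None)[0][0,0]
        v,u=np.mgrid[:420,:560];k=(abs(u-uv[0])<9)&(abs(v-uv[1])<9);print("bore px pred",uv)
        hole=k&(W0[...,2]<.066)&(d0>0);b=np.c_[u[hole],v[hole]].astype(np.float32);print("hole px",len(b),cv2.minEnclosingCircle(b));print(ray(n,cv2.minEnclosingCircle(b)[0],.070))
E
```

```text
inj origin by robot [ 0.53574089 -0.19483028  0.15053992] axis [1.8e-03 1.0e-04 1.0e+00] tool yaw axis
top head 136 [ 0.5357 -0.1951  0.2348] circ [ 535.9 -196. ] 13.1 zmed 0.23466386041104434
top ped 883 [ 536.4 -194. ] [79.8 79.2] 81.6 0.07104176654686534
top jaw 128 [ 536.4 -193.9] [68.9 30. ] 81.7 0.0862020807199544
bore px pred [397.6480454  189.90568276]
hole px 107 ((397.1666564941406, 190.1666717529297), 5.892652988433838)
[[ 0.53612694 -0.19332911  0.07      ]]
side head 115 [ 0.5333 -0.1992  0.2367] circ [ 535.7 -196.5] 14.6 zmed 0.2375228810189063
side ped 849 [ 535.9 -197.6] [81.  81.6] 81.9 0.07350061454668283
side jaw 161 [ 535.7 -197. ] [70.1 32.6] 82.0 0.08794168211522688
side nut centre 182 [ 0.5368 -0.1963]
```

```bash
sed -i 's/S=np.array(\[.5364,-.1940,.072\])/S=np.array([.5362,-.1943,.072])/' h.py; python3 - <<'E'
from h import *
P,T=toolfor(S+.0455*UP,upright(FA));move(P,T);print(T.T@-UP)
E
```

```text
linear [-0.283  0.003  0.17 ] rot [ 0.0005  0.0002 -0.0012]
[-0.8658567  -0.00096941  0.50029116]
```

Call:
apply_moves:
  linear:
    - [-0.05,0.001,0.03]
    - [-0.12,0.002,0.072]
    - [-0.19,0.003,0.114]
    - [-0.25,0.003,0.15]
    - [-0.283,0.003,0.17]
  delta_rot:
    - [0,0,0]
    - [0.0005,0.0002,-0.0006]
    - [0.0005,0.0002,-0.0012]
    - [0.0005,0.0002,-0.0012]
    - [0.0005,0.0002,-0.0012]

```text
clock: 8.32
position: [0.5395, -0.1766, 0.1381]
tool_rot: [3.138, -1.047, 1.432]
force: [-0.6, 0.5, -5.9]
grip_width: 0.0393
finger_force: 62.1
```

Call:
apply_moves:
  linear:
    - [-0.017,0,0.01]
    - [-0.035,0,0.02]
    - [-0.052,0,0.03]
    - [-0.069,0,0.04]
    - [-0.069,0,0.04]
  delta_rot:
    - [0,0,0]
    - [0,0,0]
    - [0,0,0]
    - [0,0,0]
    - [0,0,0]

```text
clock: 8.73
position: [0.5397, -0.1774, 0.1313]
tool_rot: [3.136, -1.047, 1.433]
force: [-0.3, -1.9, -5.0]
grip_width: 0.0394
finger_force: 62.4
```

```bash
cat > st.py <<'E'
from h import *
s=log();Rt=R.from_euler("xyz",s["tool_rot"]).as_matrix();o=s["position"]+Rt@PTI
print("F",s["force"].round(1),"M",s["moment"].round(2),"origin",o.round(4),"dS mm",((o-S)*1000).round(1),"axis",(Rt@RTI)[:,2].round(4),s["clock"],s["grip_width"].round(4))
E
python3 st.py
```

```text
Traceback (most recent call last):
  File "st.py", line 3, in <module>
    print("F",s["force"].round(1),"M",s["moment"].round(2),"origin",o.round(4),"dS mm",((o-S)*1000).round(1),"axis",(Rt@RTI)[:,2].round(4),s["clock"],s["grip_width"].round(4))
                                                                                                                                                      ^^^^^^^^^^^^^^^^^^^^^
AttributeError: 'float' object has no attribute 'round'
```

```bash
sed -i 's/s\["grip_width"\].round(4)/s["grip_width"]/' st.py; python3 st.py
```

```text
F [-0.3 -1.9 -5. ] M [-1.96  0.32  0.08] origin [ 0.5368 -0.1936  0.1109] dS mm [ 0.6  0.7 38.9] axis [-1.9e-03  4.0e-04  1.0e+00] 8.7333 0.03940568433645638
```

Call:
apply_moves:
  linear:
    - [-0.009,0,0.005]
    - [-0.017,0,0.01]
    - [-0.026,0,0.015]
    - [-0.035,0,0.02]
    - [-0.035,0,0.02]
  delta_rot:
    - [0,0,0]
    - [0,0,0]
    - [0,0,0]
    - [0,0,0]
    - [0,0,0]

```text
clock: 9.15
position: [0.5395, -0.1781, 0.1273]
tool_rot: [3.136, -1.046, 1.432]
force: [-3.0, -5.4, -2.2]
grip_width: 0.0398
finger_force: 62.8
```

```bash
python3 st.py
```

```text
F [-3.  -5.4 -2.2] M [-2.28  0.62  0.32] origin [ 0.5366 -0.1944  0.1069] dS mm [ 0.4 -0.1 34.9] axis [-0.0016  0.0016  1.    ] 9.15 0.0397962382569397
```

Call:
apply_moves:
  linear:
    - [-0.0055,-0.0065,-0.0095]
    - [-0.015,-0.0065,-0.004]
    - [-0.025,-0.0065,0.002]
    - [-0.04,-0.0065,0.0105]
    - [-0.04,-0.0065,0.0105]
  delta_rot:
    - [0,0,0]
    - [0,0,0]
    - [0,0,0]
    - [0,0,0]
    - [0,0,0]

```text
clock: 9.57
position: [0.5389, -0.1783, 0.123]
tool_rot: [3.136, -1.047, 1.432]
force: [0.8, -2.3, -6.0]
grip_width: 0.0389
finger_force: 62.3
```

```bash
python3 st.py
```

```text
F [ 0.8 -2.3 -6. ] M [-2.33  0.21 -0.18] origin [ 0.536  -0.1946  0.1026] dS mm [-0.2 -0.3 30.6] axis [-1.7e-03  4.0e-04  1.0e+00] 9.5667 0.0388999265342374
```

Call:
apply_moves:
  linear:
    - [-0.02,0,0.008]
    - [-0.045,0,0.022]
    - [-0.07,0,0.036]
    - [-0.095,0,0.05]
    - [-0.115,0,0.061]
  delta_rot:
    - [0,0,0]
    - [0,0,0]
    - [0,0,0]
    - [0,0,0]
    - [0,0,0]

```text
clock: 9.98
position: [0.5388, -0.1786, 0.1099]
tool_rot: [3.137, -1.047, 1.432]
force: [-0.1, -1.4, -4.3]
grip_width: 0.0391
finger_force: 62.3
```

```bash
python3 st.py
```

```text
F [-0.1 -1.4 -4.3] M [-1.92  0.29 -0.01] origin [ 0.5359 -0.1948  0.0895] dS mm [-0.3 -0.5 17.5] axis [-1.4e-03 -1.0e-04  1.0e+00] 9.9833 0.039120353633830894
```

Call:
apply_moves:
  linear:
    - [-0.009,0,0.005]
    - [-0.017,0,0.01]
    - [-0.026,0,0.015]
    - [-0.035,0,0.02]
    - [-0.044,0,0.025]
  delta_rot:
    - [0,0,0]
    - [0,0,0]
    - [0,0,0]
    - [0,0,0]
    - [0,0,0]

```text
clock: 10.4
position: [0.5389, -0.1787, 0.1052]
tool_rot: [3.136, -1.047, 1.433]
force: [-0.7, -1.1, -4.6]
grip_width: 0.0394
finger_force: 62.2
```

```bash
python3 st.py
```

```text
F [-0.7 -1.1 -4.6] M [-1.93  0.25  0.01] origin [ 0.536  -0.1949  0.0848] dS mm [-0.2 -0.6 12.8] axis [-1.8e-03  1.0e-04  1.0e+00] 10.4 0.03939458701806469
```

Call:
apply_moves:
  linear:
    - [-0.014,0,0.008]
    - [-0.028,0,0.016]
    - [-0.043,0,0.025]
    - [-0.061,0,0.035]
    - [-0.078,0,0.045]
  delta_rot:
    - [0,0,0]
    - [0,0,0]
    - [0,0,0]
    - [0,0,0]
    - [0,0,0]

```text
clock: 10.82
position: [0.5389, -0.1787, 0.096]
tool_rot: [3.136, -1.047, 1.433]
force: [0.5, -1.5, -6.2]
grip_width: 0.0394
finger_force: 62.1
```

```bash
python3 st.py
```

```text
F [ 0.5 -1.5 -6.2] M [-1.8   0.26  0.  ] origin [ 0.536  -0.1949  0.0756] dS mm [-0.2 -0.6  3.6] axis [-1.7e-03  1.0e-04  1.0e+00] 10.8167 0.03939427991537563
```

Call:
apply_moves:
  linear:
    - [-0.004,0,0.002]
    - [-0.009,0,0.005]
    - [-0.013,0,0.007]
    - [-0.017,0,0.01]
    - [-0.02,0,0.012]
  delta_rot:
    - [0,0,0]
    - [0,0,0]
    - [0,0,0]
    - [0,0,0]
    - [0,0,0]

```text
clock: 11.23
position: [0.5389, -0.1787, 0.094]
tool_rot: [3.136, -1.047, 1.433]
force: [0.5, -1.2, -6.3]
grip_width: 0.0393
finger_force: 62.1
```

```bash
python3 st.py
```

```text
F [ 0.5 -1.2 -6.3] M [-1.86  0.29 -0.03] origin [ 0.536  -0.1949  0.0735] dS mm [-0.2 -0.6  1.5] axis [-1.9e-03  2.0e-04  1.0e+00] 11.2333 0.03932071371624198
```

Call:
apply_moves:
  linear:
    - [-0.003,0,0.002]
    - [-0.006,0,0.003]
    - [-0.009,0,0.005]
    - [-0.012,0,0.007]
    - [-0.013,0,0.0075]
  delta_rot:
    - [0,0,0]
    - [0,0,0]
    - [0,0,0]
    - [0,0,0]
    - [0,0,0]

```text
clock: 11.65
position: [0.5389, -0.1787, 0.0924]
tool_rot: [3.136, -1.047, 1.433]
force: [-0.2, 0.0, -6.1]
grip_width: 0.0396
finger_force: 62.1
```

```bash
python3 st.py
```

```text
F [-0.2  0.  -6.1] M [-1.84  0.28  0.04] origin [ 0.536  -0.1949  0.072 ] dS mm [-0.2 -0.6 -0. ] axis [-1.7e-03  2.0e-04  1.0e+00] 11.65 0.03956659326511147
```

No contact yet, so I'll go down in 0.7 mm steps.

Call:
apply_moves:
  linear:
    - [-0.002,0,0.001]
    - [-0.004,0,0.002]
    - [-0.006,0,0.0035]
    - [-0.006,0,0.0035]
    - [-0.006,0,0.0035]
  delta_rot:
    - [0,0,0]
    - [0,0,0]
    - [0,0,0]
    - [0,0,0]
    - [0,0,0]

```text
clock: 12.07
position: [0.5389, -0.1787, 0.0922]
tool_rot: [3.136, -1.047, 1.433]
force: [-2.4, -1.8, 3.8]
grip_width: 0.0392
finger_force: 62.5
```

```bash
python3 st.py
```

```text
F [-2.4 -1.8  3.8] M [-0.5   0.46  0.36] origin [ 0.536  -0.1949  0.0717] dS mm [-0.2 -0.6 -0.3] axis [-2.e-03 -2.e-04  1.e+00] 12.0667 0.039215020290503014
```

Call:
apply_moves:
  linear:
    - [-0.002,0,0.001]
    - [-0.004,0,0.002]
    - [-0.006,0,0.0035]
    - [-0.006,0,0.0035]
    - [-0.006,0,0.0035]
  delta_rot:
    - [0,0,0]
    - [0,0,0]
    - [0,0,0]
    - [0,0,0]
    - [0,0,0]

```text
clock: 12.48
position: [0.5389, -0.1787, 0.0921]
tool_rot: [3.135, -1.048, 1.434]
force: [-5.5, -2.2, 13.1]
grip_width: 0.0394
finger_force: 63.4
```

```bash
python3 st.py
```

```text
F [-5.5 -2.2 13.1] M [0.8  0.56 0.75] origin [ 0.536  -0.1949  0.0717] dS mm [-0.2 -0.6 -0.3] axis [-0.0025 -0.001   1.    ] 12.4833 0.039434296629561265
```

It is seated: 13 N up and z no longer changes. I'll ease the load, open, and back straight out.

Call:
apply_moves:
  linear:
    - [0.003,0,-0.0015]
    - [0.006,0,-0.003]
    - [0.006,0,-0.0035]
    - [0.006,0,-0.0035]
    - [0.006,0,-0.0035]
  delta_rot:
    - [0,0,0]
    - [0,0,0]
    - [0,0,0]
    - [0,0,0]
    - [0,0,0]

```text
clock: 12.9
position: [0.5389, -0.1787, 0.0922]
tool_rot: [3.136, -1.047, 1.433]
force: [-2.8, -1.7, 7.3]
grip_width: 0.0396
finger_force: 62.7
```

Call:
apply_moves:
  linear:
    - [0,0,0]
    - [0,0,0]
    - [0,0,0]
    - [0,0,0]
    - [0,0,0]
  delta_rot:
    - [0,0,0]
    - [0,0,0]
    - [0,0,0]
    - [0,0,0]
    - [0,0,0]
  gripper: 1

```text
clock: 13.32
position: [0.539, -0.1787, 0.0917]
tool_rot: [3.136, -1.047, 1.433]
force: [-0.4, -0.3, -0.7]
grip_width: 0.0853
finger_force: 0.0
```

Call:
apply_moves:
  linear:
    - [0,0,0]
    - [0,0,0]
    - [0,0,0]
    - [0,0,0]
    - [0,0,0]
  delta_rot:
    - [0,0,0]
    - [0,0,0]
    - [0,0,0]
    - [0,0,0]
    - [0,0,0]

```text
clock: 13.73
position: [0.5389, -0.1787, 0.0918]
tool_rot: [3.136, -1.047, 1.433]
force: [-0.4, 0.2, 0.2]
grip_width: 0.0855
finger_force: 0.0
```

```bash
python3 st.py
```

```text
F [-0.4  0.2  0.2] M [-0.95  0.12  0.02] origin [ 0.536  -0.195   0.0713] dS mm [-0.2 -0.7 -0.7] axis [-1.8e-03  2.0e-04  1.0e+00] 13.7333 0.08553100421020049
```

Call:
apply_moves:
  linear:
    - [0,0,-0.06]
    - [0,0,-0.2]
    - [0,0,-0.4]
    - [0,0,-0.65]
    - [0,0,-0.9]
  delta_rot:
    - [0,0,0]
    - [0,0,0]
    - [0,0,0]
    - [0,0,0]
    - [0,0,0]

```text
clock: 14.15
position: [0.5271, -0.2577, 0.1379]
tool_rot: [3.137, -1.046, 1.432]
force: [0.5, -0.4, -0.5]
grip_width: 0.0852
finger_force: 0.0
```

Call:
apply_moves:
  linear:
    - [0.1,0,-0.1]
    - [0.25,0,-0.2]
    - [0.4,0,-0.3]
    - [0.55,0,-0.35]
    - [0.65,0,-0.35]
  delta_rot:
    - [0,0,0]
    - [0,0,0]
    - [0,0,0]
    - [0,0,0]
    - [0,0,0]
  gripper: -1
  force: 60

```text
clock: 14.57
position: [0.5282, -0.2534, 0.2133]
tool_rot: [3.132, -1.046, 1.436]
force: [0.2, 0.6, 0.4]
grip_width: 0.0254
finger_force: 0.0
```

```bash
python3 - <<'E'
from h import *
pt,d=optics.grab_frame("top");ps,ds=optics.grab_frame("side");s=log();print(s['position'],s['tool_rot'],s['force'],s['grip_width'],s['clock'])
np.savez("top3.npz",p=pt,d=d)
for n,dd in(("top",d),("side",ds)):
    W=cloud(n,dd);m=(dd>0)&(np.hypot(W[...,0]-.536,W[...,1]+.195)<.03)&(W[...,2]>.145)&(W[...,2]<.17);P=W[m]
    if len(P):print(n,"head",len(P),P.mean(0).round(4),np.median(P[:,2]),np.round(cv2.minEnclosingCircle((P[:,:2]*1000).astype(np.float32)),1) if 0 else cv2.minEnclosingCircle((P[:,:2]*1000).astype(np.float32)))
a=cv2.resize(ps[180:330,320:450],None,fx=3,fy=3,interpolation=2)[:450];b=cv2.resize(pt[140:260,340:440],None,fx=3.9,fy=3.75,interpolation=2)
cv2.imwrite("pics/c3.png",cv2.convertScaleAbs(np.hstack([a,b]),alpha=1.4)[:,:,::-1])
t=tool(FA,0);T=np.array([.536,-.195,.188])
print([np.round(x,3) for x in ik(T,t,s["qpos"])]);plan(T,t,3)
E
```

```text
[ 0.52855448 -0.2523281   0.21267572] [ 3.13109436 -1.04644019  1.43859158] [ 0.6167185  -0.02250496  0.11897025] 0.009768995098865273 14.6667
top head 118 [ 0.5362 -0.1922  0.1568] 0.15698537469581775 ((536.6912841796875, -192.8819580078125), 13.09074878692627)
side head 133 [ 0.5331 -0.199   0.1569] 0.15874195619419473 ((536.6998291015625, -197.7477569580078), 14.266313552856445)
[array([-0.118,  0.54 ,  0.495,  1.779, -0.316,  0.902,  0.374]), np.float64(0.0), np.float64(0.006)]
0 lin [ 0.025 -0.003  0.208] rot [ 0.0006 -0.1666  0.0007]
1 lin [ 0.095 -0.003  0.187] rot [ 0.0006 -0.1666  0.0007]
2 lin [ 0.153 -0.003  0.143] rot [ 0.0006 -0.1666  0.0007]
```

View pics/c3.png

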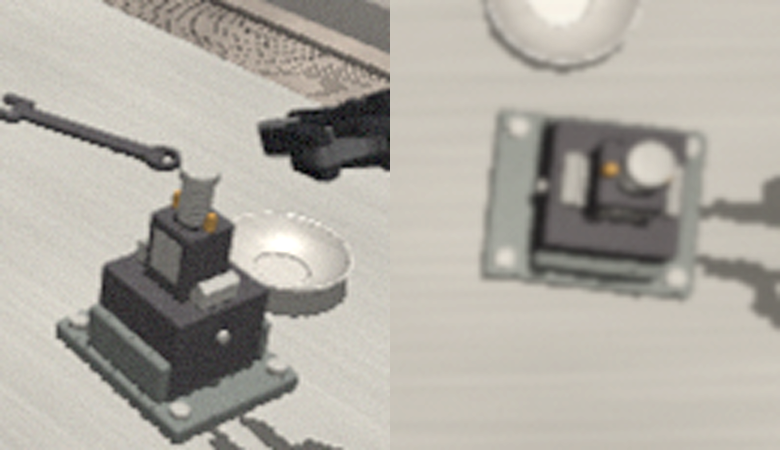

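The injector stands home between the jaws with the gripper clear of it; in the side crop the head is at (200,185) and the jaws at (215,290). Next I move over the follower, tool down and fingers shut.

Call:
apply_moves:
  linear:
    - [0.004,0,0.03]
    - [0.009,0,0.074]
    - [0.014,0,0.12]
    - [0.02,0,0.165]
    - [0.025,-0.003,0.208]
  delta_rot:
    - [0,-0.024,0]
    - [0,-0.059,0]
    - [0,-0.096,0]
    - [0,-0.132,0]
    - [0.0006,-0.1666,0.0007]

```text
clock: 15.08
position: [0.5301, -0.2339, 0.2018]
tool_rot: [3.141, -0.695, 1.429]
force: [0.7, 0.0, -0.4]
grip_width: -0.0002
finger_force: 0.0
```

Call:
apply_moves:
  linear:
    - [0.019,0,0.037]
    - [0.038,0,0.075]
    - [0.057,0,0.112]
    - [0.076,0,0.15]
    - [0.095,-0.003,0.187]
  delta_rot:
    - [0,-0.0333,0]
    - [0,-0.0666,0]
    - [0,-0.1,0]
    - [0,-0.1333,0]
    - [0.0006,-0.1666,0.0007]

```text
clock: 15.5
position: [0.5326, -0.2147, 0.1937]
tool_rot: [-3.141, -0.346, 1.428]
force: [-0.0, -0.5, -0.0]
grip_width: 0.0004
finger_force: 0.0
```

Call:
apply_moves:
  linear:
    - [0.038,0,0.036]
    - [0.077,0,0.072]
    - [0.111,0,0.104]
    - [0.138,0,0.129]
    - [0.153,-0.003,0.143]
  delta_rot:
    - [0,-0.0417,0]
    - [0,-0.0833,0]
    - [0,-0.121,0]
    - [0,-0.15,0]
    - [0.0006,-0.1666,0.0007]

```text
clock: 15.92
position: [0.5354, -0.1937, 0.1853]
tool_rot: [-3.139, 0.002, 1.43]
force: [-0.2, -0.2, 0.6]
grip_width: -0.0003
finger_force: 0.0
```

Call:
apply_moves:
  linear:
    - [0,0,0]
    - [0,0,0]
    - [0,0,0]
    - [0,0,0]
    - [0,0,0]
  delta_rot:
    - [0,0,0]
    - [0,0,0]
    - [0,0,0]
    - [0,0,0]
    - [0,0,0]

```text
clock: 16.33
position: [0.5348, -0.1972, 0.1859]
tool_rot: [-3.139, -0.001, 1.424]
force: [-0.5, 0.5, -0.1]
grip_width: 0.0
finger_force: 0.0
```

```bash
python3 - <<'E'
from h import *
s=log();print(s['position'],s['tool_rot'],s['force'],s['grip_width'],s['clock']);move([.536,-.195,.163],tool(FA,0))
E
```

```text
[ 0.53482755 -0.19723066  0.18585975] [-3.13905293e+00 -6.49798992e-04  1.42433986e+00] [-0.53567227  0.4746905  -0.14245214] 3.484898907249966e-05 16.3333
linear [0.024 0.009 0.229] rot [-0.0012 -0.0003 -0.0016]
```

Call:
apply_moves:
  linear:
    - [0.008,0.003,0.05]
    - [0.016,0.006,0.1]
    - [0.024,0.009,0.15]
    - [0.024,0.009,0.2]
    - [0.024,0.009,0.229]
  delta_rot:
    - [0,0,0]
    - [-0.001,0,-0.001]
    - [-0.0012,-0.0003,-0.0016]
    - [-0.0012,-0.0003,-0.0016]
    - [-0.0012,-0.0003,-0.0016]

```text
clock: 16.75
position: [0.5361, -0.1938, 0.1621]
tool_rot: [-3.141, 0.0, 1.429]
force: [0.4, 0.3, -0.3]
grip_width: -0.0001
finger_force: 0.0
```

Call:
apply_moves:
  linear:
    - [0,0,0.015]
    - [0,0,0.03]
    - [0,0,0.045]
    - [0,0,0.06]
    - [0,0,0.075]
  delta_rot:
    - [0,0,0]
    - [0,0,0]
    - [0,0,0]
    - [0,0,0]
    - [0,0,0]

```text
clock: 17.17
position: [0.5366, -0.1941, 0.1559]
tool_rot: [3.141, 0.0, 1.429]
force: [-2.8, 1.4, 11.2]
grip_width: -0.0001
finger_force: 5.0
```

Call:
apply_moves:
  linear:
    - [0,0,0.015]
    - [0,0,0.03]
    - [0,0,0.045]
    - [0,0,0.055]
    - [0,0,0.06]
  delta_rot:
    - [0,0,0]
    - [0,0,0]
    - [0,0,0]
    - [0,0,0]
    - [0,0,0]

```text
clock: 17.58
position: [0.5366, -0.1941, 0.1502]
tool_rot: [3.141, 0.0, 1.429]
force: [-3.9, 2.1, 13.2]
grip_width: 0.0001
finger_force: 6.9
```

```bash
python3 - <<'E'
from h import *
s=log();print(s['position'],s['tool_rot'],s['force'],s['moment'],s['clock'])
E
```

```text
[ 0.53663364 -0.1941372   0.15017047] [3.14057698e+00 2.90185523e-04 1.42931191e+00] [-3.87309468  2.0960496  13.21609762] [ 0.34098105  0.77458678 -0.00393646] 17.5833
```

Call:
apply_moves:
  linear:
    - [0,0,0.01]
    - [0,0,0.02]
    - [0,0,0.03]
    - [0,0,0.036]
    - [0,0,0.036]
  delta_rot:
    - [0,0,0]
    - [0,0,0]
    - [0,0,0]
    - [0,0,0]
    - [0,0,0]

```text
clock: 18.0
position: [0.5367, -0.1942, 0.1467]
tool_rot: [3.14, 0.0, 1.429]
force: [-4.4, 2.1, 16.1]
grip_width: 0.0001
finger_force: 8.0
```

Call:
apply_moves:
  linear:
    - [0,0,0.002]
    - [0,0,0.004]
    - [0,0,0.006]
    - [0,0,0.008]
    - [0,0,0.008]
  delta_rot:
    - [0,0,0]
    - [0,0,0]
    - [0,0,0]
    - [0,0,0]
    - [0,0,0]

```text
clock: 18.42
position: [0.5367, -0.1942, 0.146]
tool_rot: [3.14, 0.0, 1.429]
force: [-4.6, 2.0, 16.2]
grip_width: -0.0001
finger_force: 8.2
```

Call:
apply_moves:
  linear:
    - [0,0,0.002]
    - [0,0,0.004]
    - [0,0,0.006]
    - [0,0,0.006]
    - [0,0,0.006]
  delta_rot:
    - [0,0,0]
    - [0,0,0]
    - [0,0,0]
    - [0,0,0]
    - [0,0,0]

```text
clock: 18.83
position: [0.5369, -0.1942, 0.146]
tool_rot: [3.14, 0.0, 1.429]
force: [-5.3, 3.9, 26.3]
grip_width: -0.0001
finger_force: 13.0
```

That is the stop: the force jumped from 16 to 26 N with no further travel. Now I release it slowly and lift clear.

Call:
apply_moves:
  linear:
    - [0,0,-0.02]
    - [0,0,-0.05]
    - [0,0,-0.08]
    - [0,0,-0.11]
    - [0,0,-0.14]
  delta_rot:
    - [0,0,0]
    - [0,0,0]
    - [0,0,0]
    - [0,0,0]
    - [0,0,0]

```text
clock: 19.25
position: [0.5366, -0.1941, 0.1592]
tool_rot: [3.141, 0.0, 1.429]
force: [0.6, -0.1, 0.4]
grip_width: 0.0
finger_force: 0.0
```

Call:
apply_moves:
  linear:
    - [0,0,-0.1]
    - [0,0,-0.25]
    - [0,0,-0.45]
    - [0,0,-0.65]
    - [0,0,-0.8]
  delta_rot:
    - [0,0,0]
    - [0,0,0]
    - [0,0,0]
    - [0,0,0]
    - [0,0,0]

```text
clock: 19.67
position: [0.5365, -0.1942, 0.2406]
tool_rot: [3.14, 0.001, 1.429]
force: [-0.5, -0.3, 1.1]
grip_width: -0.0002
finger_force: 0.0
```

Call:
apply_moves:
  linear:
    - [-0.15,0,-0.05]
    - [-0.35,0,-0.1]
    - [-0.6,0,-0.15]
    - [-0.85,0,-0.2]
    - [-1,0,-0.2]
  delta_rot:
    - [0,0,0]
    - [0,0,0]
    - [0,0,0]
    - [0,0,0]
    - [0,0,0]

```text
clock: 20.08
position: [0.5217, -0.2957, 0.2602]
tool_rot: [3.14, 0.002, 1.428]
force: [0.0, 0.6, 0.8]
grip_width: -0.0001
finger_force: 0.0
```

```bash
python3 - <<'E'
from h import *
pt,d=optics.grab_frame("top");ps,ds=optics.grab_frame("side");s=log();print(s['position'],s['force'],s['clock'])
d3=np.load("top3.npz")["d"]
for n,dd in(("top",d),("side",ds),("top",d3)):
    W=cloud(n,dd);m=(dd>0)&(np.hypot(W[...,0]-.536,W[...,1]+.195)<.03)&(W[...,2]>.14)&(W[...,2]<.17);P=W[m]
    print(n,"head",len(P),P.mean(0).round(4),np.median(P[:,2]),cv2.minEnclosingCircle((P[:,:2]*1000).astype(np.float32)))
p0=np.load("top0.npz")["p"].astype(int)
for nm,(a,b,c,e) in dict(spanner=(110,150,250,328),socket=(234,252,298,318),dish=(115,162,362,407)).items():print(nm,abs(p0[a:b,c:e]-pt[a:b,c:e]).mean().round(1))
a=cv2.resize(ps[180:330,320:450],None,fx=3,fy=3,interpolation=2)[:450];b=cv2.resize(pt[100:260,240:440],None,fx=1.95,fy=2.8125,interpolation=2)
cv2.imwrite("pics/c4.png",cv2.convertScaleAbs(np.hstack([a,b]),alpha=1.4)[:,:,::-1])
E
```

```text
[ 0.5212488  -0.29585619  0.25936552] [-0.57488436  1.24184331 -0.35633517] 20.1833
top head 121 [ 0.5361 -0.1923  0.1565] 0.15673417169352288 ((536.624267578125, -192.884033203125), 12.741662979125977)
side head 158 [ 0.5327 -0.1993  0.1546] 0.1581879357628122 ((536.3219604492188, -196.7603759765625), 13.842717170715332)
top head 119 [ 0.5361 -0.1922  0.1567] 0.1569851848865053 ((536.6912841796875, -192.8819580078125), 13.09074878692627)
spanner 10.9
socket 10.8
dish 11.5
```

View pics/c4.png

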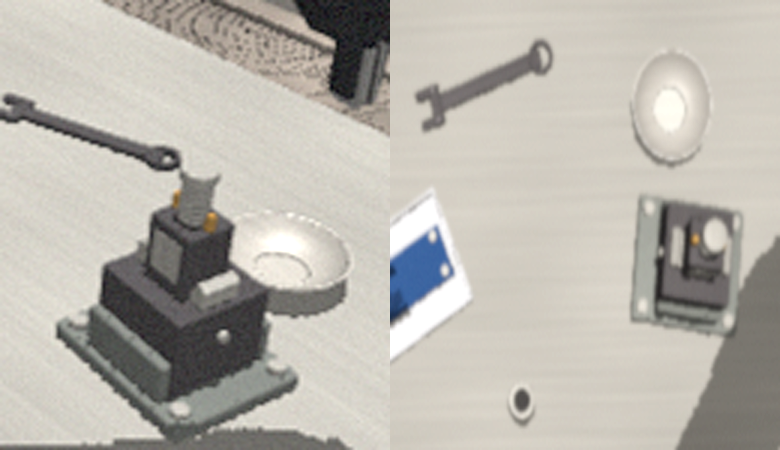

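The injector stands home with its follower sprung back up (head at (200,185) in the side crop). The spanner, socket and dish are where they were, and the arm is clear.

```bash
python3 -c "
from workcell import workorder
print(workorder.job_done())"
```

```text
the job is handed in; nothing more can be done
None
```

The injector stands upright and home in the fixture; I pressed its follower to the stop at about 26 N, it sprang back up, the spanner, socket and dish were not disturbed, and I handed the job in at about 20 s on the robot clock.

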